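Sort capped sample vessels into their colour-coded holders

TASK

Put each of the four capped vessels in the middle of the bench (two clear tubes, two brown vials; not the tubes at the far edge) into the low round cup holder of the same colour as its cap: blue, orange, black and red. Stand each one upright on the floor of its holder and let go; never tip or drop a vessel, and leave the yellow-banded box of tips and the glass flask where they are.

Things in the scene. Friction and masses are not known exactly. Their poses are not given: they have to be found in the camera images.
- tube_blue: Upright clear 50 ml screw-cap tube whose cap is blue, self-standing, loose, about 22 g. Barrel 28 mm across, cap 34 mm across, 116 mm tall in all; grip the barrel between 50 and 95 mm above its foot. Origin at the centre of its underside, z up its axis. (A similar pair of tubes at the far edge of the bench, a metre from the robot, is scenery.)
- tube_orange: Upright clear 50 ml screw-cap tube whose cap is orange, self-standing, loose, about 22 g. Barrel 28 mm across, cap 34 mm across, 116 mm tall in all; grip the barrel between 50 and 95 mm above its foot. Origin at the centre of its underside, z up its axis. (A similar pair of tubes at the far edge of the bench, a metre from the robot, is scenery.)
- vial_black: Upright brown screw-cap vial with a black cap, loose, about 30 g. Body 28 mm across up to 50 mm, cap 24 mm across, 62 mm tall in all; grip the body 25 to 50 mm above its foot. Origin at the centre of its underside, z up its axis.
- vial_red: Upright brown screw-cap vial with a red cap, loose, about 30 g. Body 28 mm across up to 50 mm, cap 24 mm across, 62 mm tall in all; grip the body 25 to 50 mm above its foot. Origin at the centre of its underside, z up its axis.
- holder_blue: Low round blue plastic cup holder with a pale white floor, fixed to the bench. Foot 76 mm across; cup 68 mm across tapering to 60 mm at the rim; open mouth about 49 mm across; rim 16 mm above the bench, flat inner floor 4 mm above the bench. Origin at the centre of its underside, z up.
- holder_orange: Low round orange plastic cup holder with a pale white floor, fixed to the bench. Foot 76 mm across; cup 68 mm across tapering to 60 mm at the rim; open mouth about 49 mm across; rim 16 mm above the bench, flat inner floor 4 mm above the bench. Origin at the centre of its underside, z up.
- holder_black: Low round black plastic cup holder with a pale white floor, fixed to the bench. Foot 76 mm across; cup 68 mm across tapering to 60 mm at the rim; open mouth about 49 mm across; rim 16 mm above the bench, flat inner floor 4 mm above the bench. Origin at the centre of its underside, z up.
- holder_red: Low round red plastic cup holder with a pale white floor, fixed to the bench. Foot 76 mm across; cup 68 mm across tapering to 60 mm at the rim; open mouth about 49 mm across; rim 16 mm above the bench, flat inner floor 4 mm above the bench. Origin at the centre of its underside, z up.
- tip_box_yellow: Bystander: clear box of pipette tips with a yellow band, 91x123x82 mm, loose, standing at the far side of the work. Origin at the centre of its underside.
- flask: Bystander: conical glass flask with pink contents, 83 mm across at the foot, 133 mm tall, loose, to the left of the work. Origin at the centre of its underside.

How it is judged (in metres and radians):
At the end, for the whole second after the job is handed in: Each vessel stands inside the holder of its cap's colour: within 14 mm of the holder's centre, foot on the holder's floor (1 to 9 mm above the bench), within 0.12 rad of upright, released and at rest (horizontal distance between tube_blue and holder_blue below 0.014 m and z of tube_blue in the frame of holder_blue between 0.001 and 0.009 m and angle between each of tube_blue, tube_orange, vial_black, vial_red's own z axis and vertical below 0.12 rad and linear speed of each of tube_blue, tube_orange, vial_black, vial_red below 0.05 m/s and horizontal distance between tube_orange and holder_orange below 0.014 m and z of tube_orange in the frame of holder_orange between 0.001 and 0.009 m and horizontal distance between vial_black and holder_black below 0.014 m and z of vial_black in the frame of holder_black between 0.001 and 0.009 m and horizontal distance between vial_red and holder_red below 0.014 m and z of vial_red in the frame of holder_red between 0.001 and 0.009 m); the robot touches nothing.
It fails at once if a vessel is tipped over (more than about 45 degrees) (angle between any of tube_blue, tube_orange, vial_black, vial_red's own z axis and vertical above 0.8 rad).
It fails at once if a vessel is dropped: out of the fingers with its foot more than 40 mm above the bench ((height (world z) of tube_blue above 0.04 m and contact force between tube_blue and the fingers below 0.01 N) or (height (world z) of tube_orange above 0.04 m and contact force between tube_orange and the fingers below 0.01 N) or (height (world z) of vial_black above 0.04 m and contact force between vial_black and the fingers below 0.01 N) or (height (world z) of vial_red above 0.04 m and contact force between vial_red and the fingers below 0.01 N)).
It fails at once if the tip box is shifted by more than 20 mm (distance of tip_box_yellow from where it was at the start of the episode above 0.02 m).
It fails at once if the flask is shifted by more than 20 mm (distance of flask from where it was at the start of the episode above 0.02 m).
It also fails if it takes over 99 s, if anything falls off the work surface, if the arm or the gripper's body presses on something with over 40 N, if the wrist force passes 120 N, or if a joint passes its speed limit or range.

ROBOT

A 7-joint arm with a two-finger parallel gripper is mounted at the origin on a cart in front of the work surface, level with it; the furniture and walls round the work are solid. World frame = base frame: x ahead of the robot, y to its left, z up, the work surface at z = 0. Lengths are in mm, angles in rad, forces in N, time in s.
With the tool pointing down it reaches from about 425 to 800 mm from the base axis. Payload 8.3 kg.
Tool frame: the origin (TCP) lies between the finger pads; the fingertips stand 19 mm ahead of it and the grasp point (between the pads) is the TCP (env.tips_ahead is the z of the fingertips in the tool frame, in mm); z points along the fingers, y is the line along which they close (so a half turn about z gives the same grasp; the last joint's range is limited). The gripper opens to 85 mm and grips with 20 to 120 N. Pads are 22 mm wide; open, the fingers measure 114 mm over their backs; the gripper's body (76 mm by 85 mm) begins 54 mm behind the grasp point. The pads swing forward as they close: fully open they stand 13 mm farther back than shut.
Start: joints at [-1.335, 0.383, 0.016, 1.37, -0.006, 1.388, -0.046], TCP at [183.933, 597.305, 250.279] pointing down, gripper open.
Joint ranges: [-2.95, 2.95], [-0.25, 2.06], [-1.52, 1.56], [0.18, 2.33], [-1.44, 4.58], [0.02, 2.06], [-3.01, 3.01]. Speed limits (rad/s): [2.39, 2.39, 3.01, 3.01, 3.14, 3.14, 3.14].

INTERFACE

Orientations are given as [roll, pitch, yaw] about the fixed x, y, z axes, in that order (R = Rz(yaw) Ry(pitch) Rx(roll)).
In Python, from cell import env gives the robot as it stands. The module is installed in compiled form; this text tells all that it offers.
- The arm moves only by the tool carry_out, never from a script. Its argument "steps" is a list of rows, each a list of 2 entries, a list of its own where there are three numbers: the shift along the world's x, y, z as a fraction of full scale, then the turn, a rotation vector about the world's x, y, z as a fraction of full scale. A call has 1 to 5 rows; each row is the pose to reach, as a shift and turn from the pose commanded when the call began, turning the shorter way round; what a row does not reach only later rows make up. Full scale, the value 1, is 0.2 m for a shift and 180 degrees for a turn. A row lasts 1/8 s, in which the tool goes at most 62.5 mm and 10.7 degrees, less where a joint would pass 70% of its speed; a pose out of reach is approached as far as the arm can. A call with a number of a shift or a turn outside -1 to 1 is refused whole. A call with a gripper value outside its range is refused whole. "claw" is the closure, from -1 (fully open) to 1 (shut), set as the call begins (left out, the last holds). The fingers move at their own pace and stop on an object; the grip force is fixed at half the most. Time passes only in rows, so rows that repeat a pose let the fingers close. It gives the time, the measured TCP pose, the force, the opening and the grip force at its end, in the units of the state.
- env.sense(): the state, without advancing time (a new reading comes with each control period).
- env.capture(name): name is "side" or "top" or "wrist"; returns a dict with "frame" (400x640x3 uint8, red, green, blue), "mtx" (3x3 intrinsics, pixels), "eye" and "orientation" of the camera in the world. Camera axes: x right, y up, looking along -z (the intrinsics and any distortion apply to the point x, -y, -z); pixel columns grow to the right and rows downward; lengths in mm; the calibration is good to about 2 mm. A picture is of the moment at which its call begins. There is no depth.
- env.close_job(): hands the job in; it is judged then, once.
The state is a dict: "time": time; "qpos": joint angles; "dq": joint speeds; "joint_torque": joint torques, N m; "position": TCP position; "ee_rot": TCP orientation; "contact_force": force on the tool from outside, world axes, zero at the start; "moment": the same for the moment, N m; "grip_width": finger opening in mm; "gripper_force": force on a finger pad.
Only numpy, scipy, OpenCV 4.12 (cv2) and the standard library are available. Lean on these libraries where they do the work, as an engineer would, in place of code of your own. Each camera call takes 0.05 s, during which the arm holds its last target. There are 200 camera calls.

## Working session

There is one attempt and no reset: what is moved stays moved. The work goes in short steps, Python scripts to look and compute and a tool call to move; the robot and the scene stay as the last step left them, time stands still between calls to the robot, and variables do not carry over. Pictures are saved under pics/ and viewed, at most 17 in all, crops included, and the job is handed in when it is done.

Besides the shell and the picture viewer there is one more tool, called in YAML: its name, and indented under it one key for each argument. carry_out: Moves the arm, as the interface text tells. Shift numbers are shares of 0.2 m and turn numbers shares of 180 degrees, none past 1 either way. Its arguments: {"type":"object","properties":{"steps":{"type":"array"},"claw":{"type":"number"}},"required":["steps"]}

```bash
mkdir -p pics
python3 - <<'E'
from cell import env
import cv2,numpy as np
s=env.sense();print({k:np.round(v,3) for k,v in s.items()})
for n in ("top","side"):
    c=env.capture(n);cv2.imwrite(f"pics/{n}0.png",c["frame"][:,:,::-1]);print(n,c["mtx"],c["eye"],c["orientation"],[k for k in c])
E
```

```text
{'time': np.float64(0.0), 'qpos': array([-1.335,  0.384,  0.016,  1.371, -0.006,  1.388, -0.047]), 'dq': array([-0.001, -0.001, -0.001, -0.   , -0.   , -0.   , -0.   ]), 'joint_torque': array([-1.0000e-03, -6.2759e+01,  8.4400e-01, -3.7182e+01,  1.6000e-02,
        1.4000e-02,  0.0000e+00]), 'position': array([183.778, 596.87 , 249.255]), 'ee_rot': array([-3.14 , -0.   ,  2.843]), 'contact_force': array([ 0.352, -0.942,  0.189]), 'moment': array([ 0.006,  0.028, -0.058]), 'gripper_force': np.float64(0.0), 'grip_width': np.float64(85.305)}
top [[390.67375154   0.         317.51575096]
 [  0.         390.67375154 195.37725519]
 [  0.           0.           1.        ]] [463.43230931  99.84464201 952.60357248] [ 0.16999473  0.00641907 -1.59813055] ['frame', 'mtx', 'eye', 'orientation']
side [[491.99787914   0.         319.6206299 ]
 [  0.         491.99787914 199.73465959]
 [  0.           0.           1.        ]] [ 218.2144272  -890.63440893  862.77276813] [ 0.92760791 -0.02232074 -0.35566121] ['frame', 'mtx', 'eye', 'orientation']
```

View pics/top0.png

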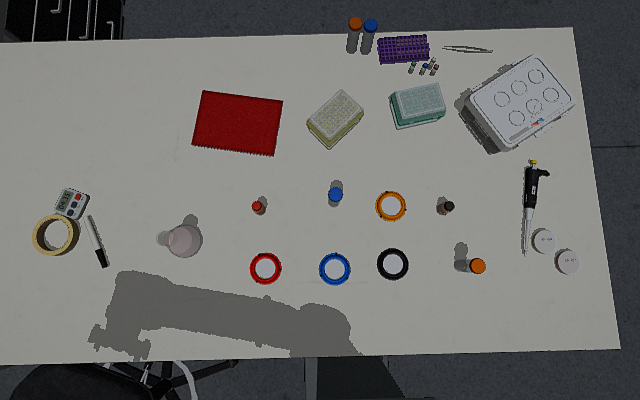

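View pics/side0.png

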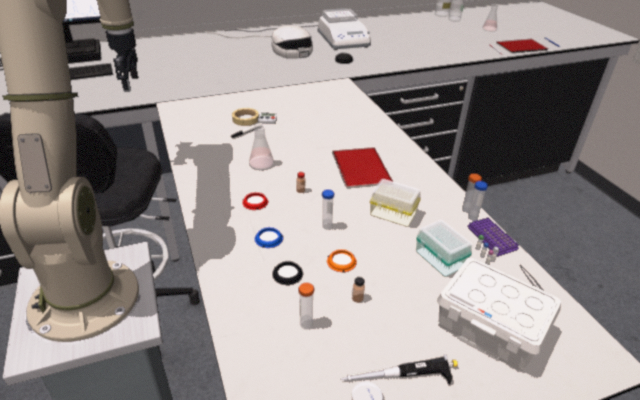

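The top view shows caps at red (257,206), blue (335,190), black (447,207) and orange (478,266). The holders are at red (265,268), blue (334,268), black (392,264) and orange (391,206). The side view agrees: tubes at (328,210) and (306,305), vials at (301,182) and (358,290).

```bash
cat > h.py <<'E'
import cv2,numpy as np
from scipy.spatial.transform import Rotation as Ro
from cell import env
def ray(c,uv):
    d=np.linalg.inv(c["mtx"])@[uv[0],uv[1],1.]; d=np.array([d[0],-d[1],-d[2]])
    return Ro.from_euler("xyz",c["orientation"]).as_matrix()@d
def onz(c,uv,z):
    d=ray(c,uv);e=np.array(c["eye"]);return (e+d*(z-e[2])/d[2])[:2]
def proj(c,p):
    q=Ro.from_euler("xyz",c["orientation"]).as_matrix().T@(np.array(p)-c["eye"])
    u=np.array(c["mtx"])@[q[0],-q[1],-q[2]];return u[:2]/u[2]
def mask(c,col):
    h=cv2.cvtColor(c["frame"],cv2.COLOR_RGB2HSV).astype(int);H,S,V=h[...,0],h[...,1],h[...,2]
    m={"red":((H<6)|(H>170))&(S>150)&(V>70),"orange":(H>=6)&(H<20)&(S>170)&(V>120),"blue":(H>100)&(H<125)&(S>130)&(V>50),"black":(V<60)}[col]
    return m.astype(np.uint8)
def blobs(c,col,box):
    x0,y0,x1,y1=box;m=np.zeros((400,640),np.uint8);m[y0:y1,x0:x1]=mask(c,col)[y0:y1,x0:x1]
    cs,_=cv2.findContours(m,cv2.RETR_EXTERNAL,cv2.CHAIN_APPROX_NONE)
    k=max(cs,key=cv2.contourArea);return k
def tri(c1,u1,c2,u2):
    A=[];b=[]
    for c,u in((c1,u1),(c2,u2)):
        d=ray(c,u);d/=np.linalg.norm(d);P=np.eye(3)-np.outer(d,d);A.append(P);b.append(P@c["eye"])
    r=np.linalg.lstsq(np.vstack(A),np.hstack(b),rcond=None);return r[0],np.sqrt(r[1]) if len(r[1]) else 0
E
python3 - <<'E'
from h import *
np.set_printoptions(precision=1,suppress=True)
t=env.capture("top");s=env.capture("side")
def cen(k):
    (x,y),r,a=cv2.minAreaRect(k);return np.array([x,y])
caps={"red":(257,206,301,176,55),"blue":(335,190,328,195,107),"black":(447,207,359,282,55),"orange":(478,266,306,289,107)}
hold={"red":(265,268,255,201),"blue":(334,268,268,238),"black":(392,264,288,272),"orange":(391,206,341,260)}
for n,(a,b,d,e,z) in caps.items():
    k=blobs(t,n,(a-14,b-12,a+14,b+12));k2=blobs(s,n,(d-11,e-9,d+11,e+9))
    print("cap",n,cen(k),cv2.contourArea(k),cen(k2),cv2.contourArea(k2),onz(t,cen(k),z),onz(s,cen(k2),z),*tri(t,cen(k),s,cen(k2)))
for n,(a,b,d,e) in hold.items():
    o=[]
    for c,u,v in((t,a,b),(s,d,e)):
        k=blobs(c,n,(u-22,v-20,u+22,v+20));el=cv2.fitEllipse(k);o+=[onz(c,el[0],5)]
        m=np.zeros((400,640),np.uint8);cv2.drawContours(m,[k],-1,1,-1);m=m*(1-mask(c,n))
        cs,_=cv2.findContours(m,0,cv2.CHAIN_APPROX_NONE);k=max(cs,key=cv2.contourArea)
        o+=[onz(c,cv2.fitEllipse(k)[0],10)]
    print("hold",n,o)
# flask, tip box rough
print(onz(t,(186,240),40),onz(t,(335,118),82))
E
```

```text
cap red [256.  205.5] 47.0 [301. 175.] 15.0 [597.8 244.9] [600.8 244.4] [599.3 244.6  55. ] [2.1]
cap blue [335.5 193.5] 135.0 [328.  193.5] 55.5 [611.7  61.7] [615.4  67.4] [611.9  61.6 111.6] [1.4]
cap black [448.5 205.5] 67.5 [359.2 282.1] 22.0 [ 585.2 -201.2] [ 587.3 -203.5] [ 586.7 -202.1   53.5] [1.8]
cap orange [477.5 265.5] 135.5 [306.5 289.5] 115.0 [ 447.9 -234.4] [ 452.3 -231.2] [ 449.6 -233.7  110.1] [2.5]
hold red [array([453.5, 231.6]), array([453.7, 231.2]), array([455.7, 230.1]), array([456.7, 231.8])]
hold blue [array([447.3,  66.8]), array([447.2,  66.6]), array([449.4,  64. ]), array([449.6,  64.8])]
hold black [array([455.6, -72.1]), array([456.1, -71.8]), array([457.9, -76.1]), array([457.7, -76. ])]
hold orange [array([594. , -78.8]), array([596.4, -77.8]), array([598. , -79.3]), array([598. , -78.4])]
[523.5 410.6] [795.4  55.4]
```

Both views agree to within about 3 mm. Starting with the red vial at about (599,244), going over to it high.

carry_out:
  steps:
    - [[0.25,-0.2,0],[0,0,0]]
    - [[0.5,-0.42,0],[0,0,0]]
    - [[0.75,-0.64,0],[0,0,0]]
    - [[1,-0.86,0],[0,0,0]]
    - [[1,-0.86,0],[0,0,0]]
  claw: -1

```text
time: 0.82
position: [388.4, 420.8, 250.4]
ee_rot: [-3.141, 0.002, 2.834]
contact_force: [-0.6, 0.3, 1.3]
grip_width: 85.6
gripper_force: 0.0
```

carry_out:
  steps:
    - [[0.25,-0.22,0],[0,0,0]]
    - [[0.5,-0.44,0],[0,0,0]]
    - [[0.75,-0.66,0],[0,0,0]]
    - [[1,-0.9,0],[0,0,0]]
    - [[1,-0.9,0],[0,0,0]]

```text
time: 1.45
position: [586.4, 241.1, 249.8]
ee_rot: [-3.14, 0.001, 2.837]
contact_force: [0.6, -0.1, -0.2]
grip_width: 85.9
gripper_force: 0.0
```

Run:
```python
from h import *
np.set_printoptions(precision=1,suppress=True)
for i in range(2): c=env.capture("wrist")
s=env.sense();print(s["position"],c["eye"],c["orientation"])
cv2.imwrite("pics/w1.png",c["frame"][:,:,::-1])
print(proj(c,(599,244,60)),proj(c,(599,244,0)),proj(c,(455,231,10)))
```

```text
[585.1 243.3 249.7] [523.3 260.4 373.1] [-0.3  0.   1.3]
[330.7 190.7] [329.8 180.1] [283.9  72. ]
```

View pics/w1.png

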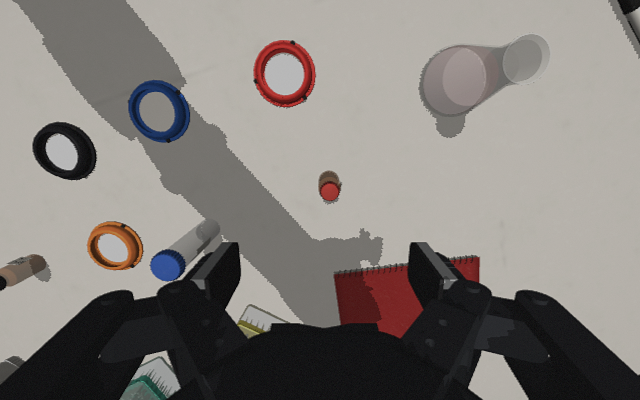

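The wrist view shows the red cap at (330,190) and the red holder at (284,73), both within about 1 px of prediction. The fingers straddle the vial's line, and blue, black and orange holders are visible too. Refining from here.

```bash
cat >> h.py <<'E'
def see(n,cap,holder,z,r=30):
    "refine cap xy / holder xy from the wrist view, given guesses"
    c=env.capture("wrist");o={}
    if cap is not None:
        u=proj(c,(*cap,z)).astype(int);k=blobs(c,n,(max(u[0]-r,0),max(u[1]-r,0),u[0]+r,u[1]+r))
        o["cap"]=onz(c,cv2.minEnclosingCircle(k)[0],z),cv2.contourArea(k)
    if holder is not None:
        u=proj(c,(*holder,5)).astype(int);r=45;k=blobs(c,n,(max(u[0]-r,0),max(u[1]-r,0),u[0]+r,u[1]+r))
        o["out"]=onz(c,cv2.fitEllipse(k)[0],5)
        m=np.zeros((400,640),np.uint8);cv2.drawContours(m,[k],-1,1,-1);m=m*(1-mask(c,n))
        k=max(cv2.findContours(m,0,cv2.CHAIN_APPROX_NONE)[0],key=cv2.contourArea);o["in"]=onz(c,cv2.fitEllipse(k)[0],10)
    return o
E
python3 - <<'E'
from h import *
np.set_printoptions(precision=1,suppress=True)
print(see("red",(599,244),(455,231),60));print(see("blue",(613,63),(449,66),114,25))
print(see("black",None,(456,-74),0));print(see("orange",None,(597,-78),0))
for i in range(3):
    env.capture("wrist");print(env.sense()["position"])
E
```

```text
{'cap': (array([598.3, 242.6]), 231.5), 'out': array([455.2, 230.3]), 'in': array([456.7, 230.6])}
{'cap': (array([611.2,  64. ]), 739.5), 'out': array([449.2,  65.9]), 'in': array([450.,  66.])}
{'out': array([457.5, -73.8]), 'in': array([458. , -73.5])}
{'out': array([596.5, -82.9]), 'in': array([597.6, -76. ])}
[582.5 247.9 250.3]
[582.7 247.5 250.4]
[582.9 247.1 250.5]
```

carry_out:
  steps:
    - [[0.073,-0.009,-0.1],[0,0,0]]
    - [[0.073,-0.009,-0.35],[0,0,0]]
    - [[0.073,-0.009,-0.6],[0,0,0]]
    - [[0.073,-0.009,-0.85],[0,0,0]]
    - [[0.073,-0.009,-1],[0,0,0]]

```text
time: 2.52
position: [596.6, 244.0, 47.5]
ee_rot: [-3.14, -0.003, 2.844]
contact_force: [-0.2, 1.0, 0.8]
grip_width: 85.6
gripper_force: 0.0
```

carry_out:
  steps:
    - [[0,0,-0.03],[0,0,0]]
    - [[0,0,-0.06],[0,0,0]]
    - [[0,0,-0.06],[0,0,0]]

```text
time: 2.9
position: [599.2, 244.0, 39.5]
ee_rot: [3.14, 0.001, 2.843]
contact_force: [0.4, -0.2, 0.0]
grip_width: 85.5
gripper_force: 0.0
```

Run:
```python
from h import *
c=env.capture("wrist");s=env.sense();print(s["position"],s["contact_force"])
cv2.imwrite("pics/w2.png",c["frame"][:,:,::-1])
```

```text
[599.28990216 243.9723535   39.73129555] [0.97608476 0.04004319 1.13862414]
```

View pics/w2.png

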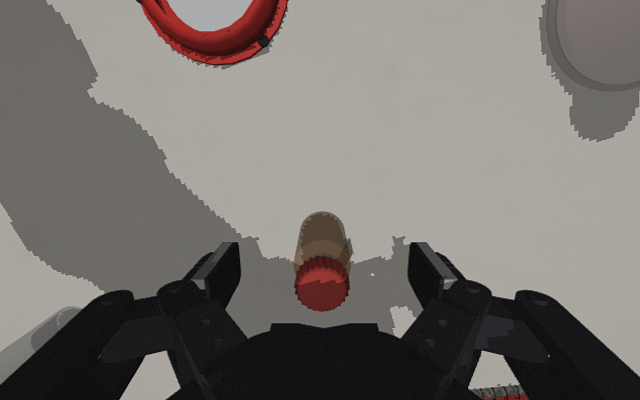

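The vial at (322,260) is centred between the pads (about 325). Closing the fingers.

carry_out:
  steps:
    - [[0,0,0],[0,0,0]]
    - [[0,0,0],[0,0,0]]
    - [[0,0,0],[0,0,0]]
    - [[0,0,0],[0,0,0]]
    - [[0,0,0],[0,0,0]]
  claw: 1

```text
time: 3.58
position: [598.9, 243.5, 38.7]
ee_rot: [3.141, 0.001, 2.843]
contact_force: [0.3, -0.2, 3.3]
grip_width: 25.6
gripper_force: 59.2
```

carry_out:
  steps:
    - [[0,0,0],[0,0,0]]
    - [[0,0,0],[0,0,0]]
    - [[0,0,0],[0,0,0]]
    - [[0,0,0],[0,0,0]]
    - [[0,0,0],[0,0,0]]

```text
time: 4.2
position: [598.9, 243.6, 38.7]
ee_rot: [3.141, 0.001, 2.843]
contact_force: [-0.2, -0.4, 4.8]
grip_width: 25.5
gripper_force: 59.4
```

Run:
```python
from h import *
c=env.capture("wrist")
t=env.capture("side");f=cv2.resize(t["frame"][130:230,240:340],(400,400))
cv2.imwrite("pics/w3.png",np.hstack([c["frame"][:,150:490],f])[:,:,::-1])
```

```text
(no output)
```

View pics/w3.png

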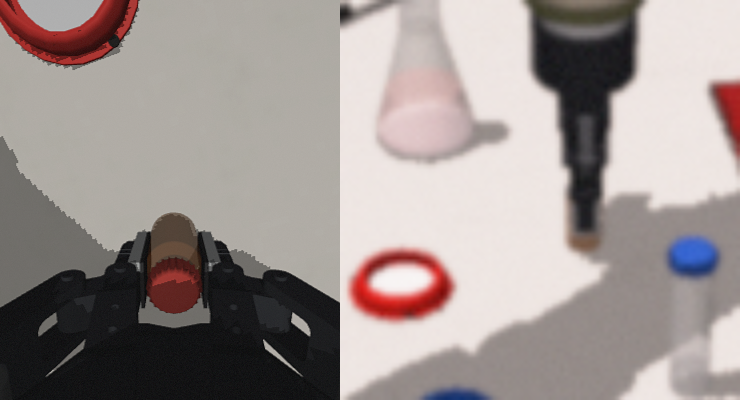

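The red vial is held upright, with the pads on the body. Lifting 30 mm and carrying it to the red holder at (455.7,230.7).

carry_out:
  steps:
    - [[0,0,0.05],[0,0,0]]
    - [[0,0,0.1],[0,0,0]]
    - [[0,0,0.15],[0,0,0]]
    - [[-0.07,-0.006,0.15],[0,0,0]]
    - [[-0.2,-0.018,0.15],[0,0,0]]

```text
time: 4.92
position: [558.9, 239.7, 69.0]
ee_rot: [3.141, 0.001, 2.842]
contact_force: [-0.5, 0.6, -0.6]
grip_width: 25.7
gripper_force: 58.9
```

carry_out:
  steps:
    - [[-0.15,-0.013,0],[0,0,0]]
    - [[-0.3,-0.027,0],[0,0,0]]
    - [[-0.44,-0.039,0],[0,0,0]]
    - [[-0.514,-0.046,0],[0,0,0]]
    - [[-0.514,-0.046,0],[0,0,0]]

```text
time: 5.55
position: [455.5, 231.0, 68.8]
ee_rot: [3.141, 0.0, 2.844]
contact_force: [-0.3, 0.0, -1.2]
grip_width: 25.4
gripper_force: 58.9
```

Run:
```python
from h import *
c=env.capture("wrist");s=env.sense();print(s["position"],s["contact_force"],s["gripper_force"])
t=env.capture("side");f=cv2.resize(t["frame"][150:250,200:300],(400,400))
cv2.imwrite("pics/w4.png",np.hstack([c["frame"][:,150:490],f])[:,:,::-1])
print(proj(c,(455.7,230.7,10)),proj(c,(455.7,230.7,38)))
```

```text
[456.42032393 230.94410093  68.84067453] [ 0.27661378 -0.04937082  0.30203782] 58.90952962799929
[324.2914075 221.662118 ] [324.37341116 237.94396846]
```

View pics/w4.png

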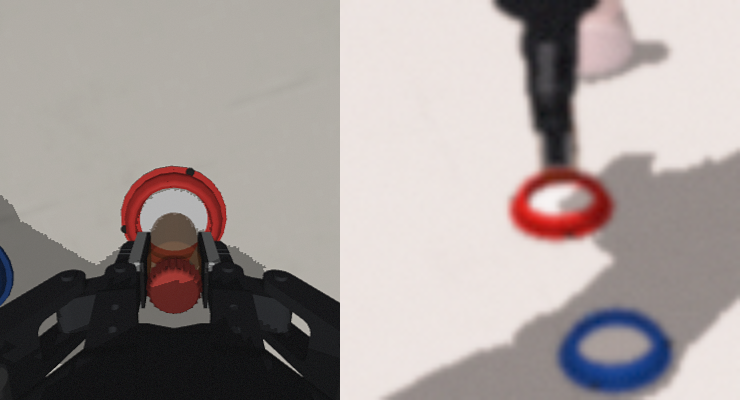

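The vial is centred over the red holder, at image column about 324. Lowering it.

carry_out:
  steps:
    - [[0,0,-0.04],[0,0,0]]
    - [[0,0,-0.08],[0,0,0]]
    - [[0,0,-0.11],[0,0,0]]
    - [[0,0,-0.13],[0,0,0]]
    - [[0,0,-0.13],[0,0,0]]

```text
time: 6.28
position: [455.7, 230.4, 42.6]
ee_rot: [-3.141, -0.0, 2.843]
contact_force: [-3.1, -2.7, 7.2]
grip_width: 25.6
gripper_force: 59.8
```

carry_out:
  steps:
    - [[0,0,0],[0,0,0]]
    - [[0,0,0],[0,0,0]]
    - [[0,0,0],[0,0,0]]

```text
time: 6.65
position: [455.7, 230.4, 42.6]
ee_rot: [-3.141, -0.0, 2.843]
contact_force: [-3.5, -1.4, 7.9]
grip_width: 25.4
gripper_force: 59.8
```

carry_out:
  steps:
    - [[0,0,0],[0,0,0]]
    - [[0,0,0],[0,0,0]]
    - [[0,0,0],[0,0,0]]
    - [[0,0,0],[0,0,0]]
    - [[0,0,0],[0,0,0]]
  claw: -1

```text
time: 7.28
position: [455.7, 230.7, 42.2]
ee_rot: [-3.141, -0.0, 2.843]
contact_force: [-0.3, 0.6, -0.0]
grip_width: 85.3
gripper_force: 0.0
```

carry_out:
  steps:
    - [[0,0,0.1],[0,0,0]]
    - [[0,0,0.35],[0,0,0]]
    - [[0,0,0.6],[0,0,0]]
    - [[0,0,0.85],[0,0,0]]
    - [[0,0,0.95],[0,0,0]]

```text
time: 7.9
position: [456.8, 231.2, 235.8]
ee_rot: [3.138, 0.003, 2.843]
contact_force: [-0.2, 0.3, -0.0]
grip_width: 85.5
gripper_force: 0.0
```

Run:
```python
from h import *
np.set_printoptions(precision=1,suppress=True)
s=env.sense();print(s["position"],s["grip_width"])
c=env.capture("wrist")
cv2.imwrite("pics/w5.png",c["frame"][:,:,::-1])
for p in((455.7,230.7,66),(455.7,230.7,10),(612,63.5,114)):print(proj(c,p))
print(see("blue",(612,63.5),(449.5,66),114,40))
```

```text
[456.8 231.2 235.8] 85.45427396513836
[323.  184.4]
[323.  174.6]
[218.9 371.9]Traceback (most recent call last):
  File "<stdin>", line 7, in <module>
  File "h.py", line 29, in see
    u=proj(c,(*cap,z)).astype(int);k=blobs(c,n,(max(u[0]-r,0),max(u[1]-r,0),u[0]+r,u[1]+r))
                                     ~~~~~^^^^^^^^^^^^^^^^^^^^^^^^^^^^^^^^^^^^^^^^^^^^^^^^^
  File "h.py", line 19, in blobs
    k=max(cs,key=cv2.contourArea);return k
ValueError: max() iterable argument is empty
```

View pics/w5.png

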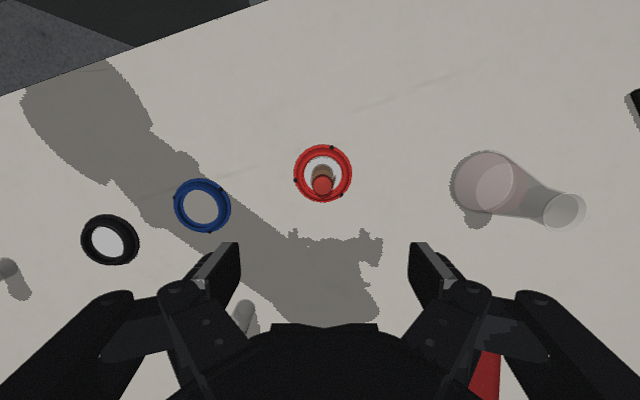

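The red vial is upright in its holder: cap at (322,184), predicted (323,184). Next is the blue tube at about (611.7,63.2).

carry_out:
  steps:
    - [[0.2,-0.21,0],[0,0,0]]
    - [[0.39,-0.42,0],[0,0,0]]
    - [[0.59,-0.63,0],[0,0,0]]
    - [[0.78,-0.8375,0],[0,0,0]]
    - [[0.78,-0.8375,0],[0,0,0]]

```text
time: 8.62
position: [613.0, 57.2, 229.9]
ee_rot: [-3.137, -0.001, 2.835]
contact_force: [-0.1, 0.6, -0.6]
grip_width: 85.5
gripper_force: 0.0
```

Run:
```python
from h import *
np.set_printoptions(precision=1,suppress=True)
env.capture("wrist");env.capture("wrist")
s=env.sense();print(s["position"],s["grip_width"])
print(see("blue",(612,63.5),(449.5,66),114,40))
print(see("black",None,(457.5,-74),0));print(see("orange",None,(597,-78),0))
```

```text
[611.3  62.6 230.4] 85.17422403303225
{'cap': (array([611.4,  61.4]), 899.0), 'out': array([449.4,  64.9]), 'in': array([451. ,  64.8])}
{'out': array([457.9, -73.3]), 'in': array([458.6, -73.5])}
{'out': array([596.4, -80.5]), 'in': array([597.7, -78.8])}
```

carry_out:
  steps:
    - [[0,-0.003,-0.15],[0,0,0]]
    - [[0,-0.003,-0.35],[0,0,0]]
    - [[0,-0.003,-0.58],[0,0,0]]
    - [[0,-0.003,-0.75],[0,0,0]]
    - [[0,-0.003,-0.775],[0,0,0]]

```text
time: 9.5
position: [609.5, 64.0, 74.9]
ee_rot: [-3.14, -0.005, 2.845]
contact_force: [0.1, 0.4, 0.9]
grip_width: 85.4
gripper_force: 0.0
```

carry_out:
  steps:
    - [[0,0,0],[0,0,0]]
    - [[0,0,0],[0,0,0]]

```text
time: 9.75
position: [612.9, 63.0, 79.4]
ee_rot: [3.14, 0.003, 2.843]
contact_force: [0.9, -0.4, -0.3]
grip_width: 85.8
gripper_force: 0.0
```

carry_out:
  steps:
    - [[0,0,0],[0,0,0]]
    - [[0,0,0],[0,0,0]]
    - [[0,0,0],[0,0,0]]
    - [[0,0,0],[0,0,0]]
    - [[0,0,0],[0,0,0]]
  claw: 1

```text
time: 10.38
position: [612.0, 62.6, 77.6]
ee_rot: [3.141, 0.001, 2.843]
contact_force: [0.2, -1.3, 4.2]
grip_width: 27.3
gripper_force: 59.0
```

Run:
```python
from h import *
s=env.sense();print(s["position"],s["contact_force"],s["grip_width"],s["gripper_force"])
c=env.capture("wrist")
t=env.capture("side");f=cv2.resize(t["frame"][160:260,280:380],(400,400))
cv2.imwrite("pics/w6.png",np.hstack([c["frame"][:,150:490],f])[:,:,::-1])
```

```text
[612.01746535  62.57148365  77.64878265] [ 0.1694254  -1.3349222   4.19829218] 27.28873776876815 59.01034148409963
```

View pics/w6.png

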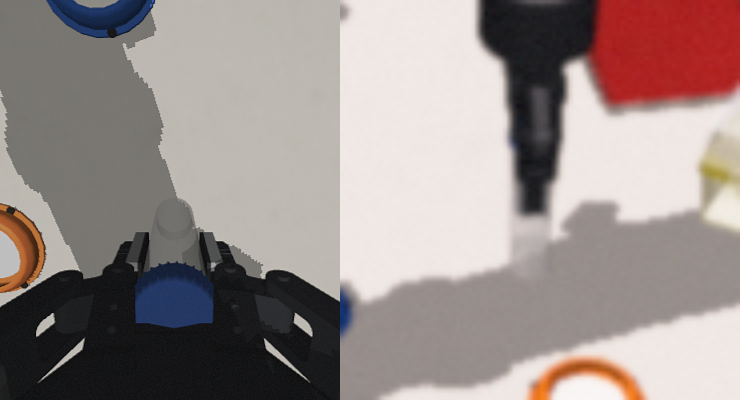

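The blue tube is held upright by the barrel, below the cap. Carrying it to the blue holder at (449.7,65.4).

carry_out:
  steps:
    - [[0,0,0.05],[0,0,0]]
    - [[0,0,0.1],[0,0,0]]
    - [[0,0,0.15],[0,0,0]]
    - [[-0.06,0.001,0.15],[0,0,0]]
    - [[-0.16,0.003,0.15],[0,0,0]]

```text
time: 11.1
position: [578.9, 63.1, 107.1]
ee_rot: [-3.141, -0.0, 2.843]
contact_force: [0.1, 0.0, -0.1]
grip_width: 27.3
gripper_force: 58.9
```

carry_out:
  steps:
    - [[-0.15,0.003,0],[0,0,0]]
    - [[-0.32,0.006,0],[0,0,0]]
    - [[-0.5,0.009,0],[0,0,0]]
    - [[-0.61,0.012,0],[0,0,0]]
    - [[-0.65,0.013,0],[0,0,0]]

```text
time: 11.72
position: [447.9, 65.9, 107.1]
ee_rot: [3.141, -0.001, 2.844]
contact_force: [-0.1, -0.1, 0.4]
grip_width: 27.5
gripper_force: 58.9
```

carry_out:
  steps:
    - [[0,0,0],[0,0,0]]
    - [[0,0,-0.03],[0,0,0]]
    - [[0,0,-0.06],[0,0,0]]

```text
time: 12.1
position: [450.2, 65.7, 94.7]
ee_rot: [-3.141, 0.0, 2.843]
contact_force: [0.1, 1.0, -0.5]
grip_width: 27.6
gripper_force: 58.9
```

Run:
```python
from h import *
s=env.sense();print(s["position"],s["contact_force"],s["grip_width"],s["gripper_force"])
c=env.capture("wrist")
t=env.capture("side");f=cv2.resize(t["frame"][180:280,220:320],(400,400))
cv2.imwrite("pics/w7.png",np.hstack([c["frame"][:,150:490],f])[:,:,::-1])
```

```text
[450.23487786  65.67368324  94.70010947] [ 0.06235579  1.01084834 -0.46360103] 27.6106213787561 58.941312208771706
```

View pics/w7.png

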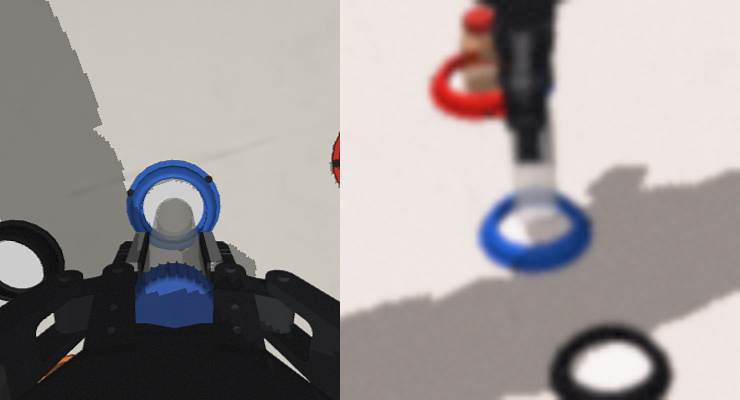

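The tube foot is inside the blue ring in both views. Lowering the last 14 mm and releasing.

carry_out:
  steps:
    - [[0,0,-0.03],[0,0,0]]
    - [[0,0,-0.055],[0,0,0]]
    - [[0,0,-0.07],[0,0,0]]
    - [[0,0,-0.07],[0,0,0]]
    - [[0,0,-0.07],[0,0,0]]

```text
time: 12.82
position: [449.9, 65.7, 81.6]
ee_rot: [3.141, 0.0, 2.843]
contact_force: [-1.7, -1.2, 4.7]
grip_width: 27.2
gripper_force: 59.4
```

carry_out:
  steps:
    - [[0,0,0],[0,0,0]]
    - [[0,0,0],[0,0,0]]
    - [[0,0,0],[0,0,0]]

```text
time: 13.2
position: [449.9, 65.7, 81.6]
ee_rot: [3.141, 0.0, 2.843]
contact_force: [-1.3, -1.4, 5.9]
grip_width: 27.3
gripper_force: 59.5
```

carry_out:
  steps:
    - [[0,0,0],[0,0,0]]
    - [[0,0,0],[0,0,0]]
    - [[0,0,0],[0,0,0]]
    - [[0,0,0],[0,0,0]]
    - [[0,0,0],[0,0,0]]
  claw: -1

```text
time: 13.82
position: [449.7, 65.8, 81.3]
ee_rot: [-3.142, -0.0, 2.843]
contact_force: [-0.2, 0.4, -0.4]
grip_width: 85.5
gripper_force: 0.0
```

carry_out:
  steps:
    - [[0,0,0.1],[0,0,0]]
    - [[0,0,0.3],[0,0,0]]
    - [[0,0,0.55],[0,0,0]]
    - [[0,0,0.75],[0,0,0]]
    - [[0,0,0.75],[0,0,0]]

```text
time: 14.45
position: [451.5, 66.1, 234.5]
ee_rot: [3.138, 0.005, 2.843]
contact_force: [-0.5, 0.9, 0.1]
grip_width: 85.5
gripper_force: 0.0
```

carry_out:
  steps:
    - [[0.08,-0.16,0],[0,0,0]]
    - [[0.2,-0.39,0],[0,0,0]]
    - [[0.32,-0.63,0],[0,0,0]]
    - [[0.44,-0.87,0],[0,0,0]]
    - [[0.49,-0.97,0],[0,0,0]]

```text
time: 15.08
position: [547.6, -131.7, 229.9]
ee_rot: [-3.139, -0.001, 2.839]
contact_force: [-0.1, 0.5, 0.3]
grip_width: 85.7
gripper_force: 0.0
```

carry_out:
  steps:
    - [[0.1,-0.19,0],[0,0,0]]
    - [[0.194,-0.3675,0],[0,0,0]]
    - [[0.194,-0.3675,0],[0,0,0]]
    - [[0.194,-0.3675,0],[0,0,0]]

```text
time: 15.58
position: [586.1, -201.3, 230.0]
ee_rot: [-3.141, -0.002, 2.843]
contact_force: [0.1, -0.2, -0.8]
grip_width: 85.3
gripper_force: 0.0
```

Run:
```python
from h import *
np.set_printoptions(precision=1,suppress=True)
env.capture("wrist");c=env.capture("wrist")
s=env.sense();print(s["position"],s["grip_width"])
cv2.imwrite("pics/w8.png",c["frame"][:,:,::-1])
print(proj(c,(586.5,-202,60)),proj(c,(449.7,65.4,118)))
for a in (("black",(586.5,-202),(457.9,-73.6),60,22),("orange",(450,-233.5),(597,-79),114,45)):
    try: print(a[0],see(*a))
    except Exception as e: print(e)
```

```text
[ 586.4 -200.3  230.7] 85.47260338577902
[323.2 186.4] [641.5 -96.6]
black {'cap': (array([ 586.7, -203. ]), 303.5), 'out': array([457.9, -75.7]), 'in': array([458.4, -76.4])}
orange {'cap': (array([ 454.2, -234.3]), 155.5), 'out': array([597.6, -77.8]), 'in': array([597.9, -77.6])}
```

View pics/w8.png

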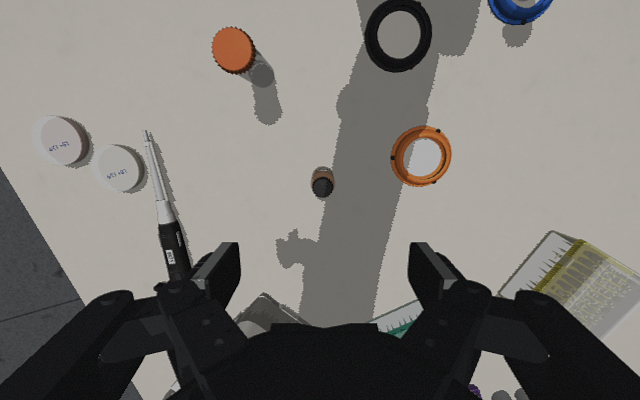

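The black cap is at (322,187), as predicted at (323,186), and the orange tube's cap is at (233,50). Descending on the black vial.

carry_out:
  steps:
    - [[0,-0.003,-0.12],[0,0,0]]
    - [[0,-0.003,-0.36],[0,0,0]]
    - [[0,-0.003,-0.62],[0,0,0]]
    - [[0,-0.003,-0.87],[0,0,0]]
    - [[0,-0.003,-0.965],[0,0,0]]

```text
time: 16.4
position: [584.9, -200.7, 35.5]
ee_rot: [3.141, -0.005, 2.844]
contact_force: [0.8, -0.2, 0.8]
grip_width: 85.4
gripper_force: 0.0
```

carry_out:
  steps:
    - [[0,0,0],[0,0,0]]
    - [[0,0,0],[0,0,0]]

```text
time: 16.65
position: [588.0, -202.8, 40.7]
ee_rot: [3.142, 0.003, 2.843]
contact_force: [0.7, 0.1, 1.4]
grip_width: 85.5
gripper_force: 0.0
```

carry_out:
  steps:
    - [[0,0,0],[0,0,0]]
    - [[0,0,0],[0,0,0]]
    - [[0,0,0],[0,0,0]]
    - [[0,0,0],[0,0,0]]
    - [[0,0,0],[0,0,0]]
  claw: 1

```text
time: 17.27
position: [586.9, -202.4, 38.9]
ee_rot: [3.142, 0.001, 2.843]
contact_force: [-1.3, 1.7, 5.8]
grip_width: 25.0
gripper_force: 59.2
```

Run:
```python
from h import *
s=env.sense();print(s["position"],s["contact_force"],s["grip_width"],s["gripper_force"])
c=env.capture("wrist")
t=env.capture("side");f=cv2.resize(t["frame"][230:330,310:410],(400,400))
cv2.imwrite("pics/w9.png",np.hstack([c["frame"][:,150:490],f])[:,:,::-1])
```

```text
[ 586.92291675 -202.43593103   38.91768878] [-1.25818039  1.6775349   5.80360804] 25.006758865929285 59.21411554725637
```

View pics/w9.png

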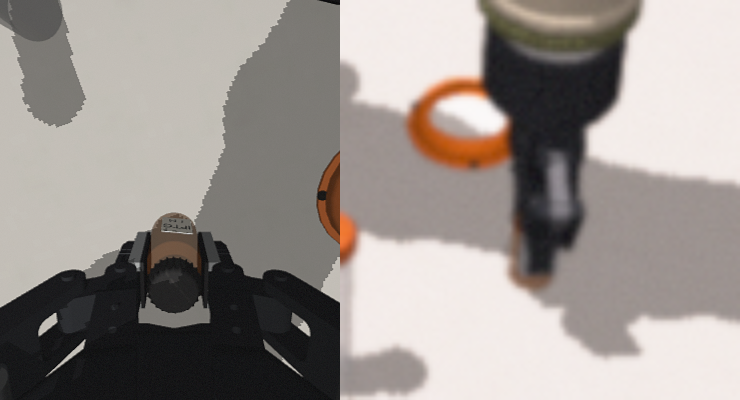

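The black vial is held on its body. Carrying it to the black holder at (457.8,-74.5).

carry_out:
  steps:
    - [[0,0,0.05],[0,0,0]]
    - [[0,0,0.1],[0,0,0]]
    - [[0,0,0.15],[0,0,0]]
    - [[-0.04,0.04,0.15],[0,0,0]]
    - [[-0.12,0.12,0.15],[0,0,0]]

```text
time: 18.0
position: [562.0, -178.1, 68.2]
ee_rot: [-3.141, 0.0, 2.842]
contact_force: [-0.1, -0.0, -1.1]
grip_width: 25.3
gripper_force: 58.9
```

carry_out:
  steps:
    - [[-0.12,0.12,0],[0,0,0]]
    - [[-0.26,0.26,0],[0,0,0]]
    - [[-0.4,0.4,0],[0,0,0]]
    - [[-0.49,0.487,0],[0,0,0]]
    - [[-0.5235,0.52,0],[0,0,0]]

```text
time: 18.62
position: [456.4, -72.7, 68.0]
ee_rot: [3.141, -0.001, 2.845]
contact_force: [-1.3, -0.4, -0.6]
grip_width: 25.2
gripper_force: 58.9
```

carry_out:
  steps:
    - [[0,0,0],[0,0,0]]
    - [[0,0,-0.03],[0,0,0]]
    - [[0,0,-0.06],[0,0,0]]

```text
time: 19.0
position: [458.2, -75.1, 55.8]
ee_rot: [-3.141, 0.0, 2.842]
contact_force: [-0.6, 1.1, -0.5]
grip_width: 25.2
gripper_force: 58.9
```

Run:
```python
from h import *
s=env.sense();print(s["position"],s["contact_force"],s["grip_width"],s["gripper_force"])
c=env.capture("wrist")
t=env.capture("side");f=cv2.resize(t["frame"][210:310,240:340],(400,400))
cv2.imwrite("pics/w10.png",np.hstack([c["frame"][:,150:490],f])[:,:,::-1])
```

```text
[458.24948156 -75.05256916  55.8002605 ] [-0.57035517  1.10196929 -0.51542182] 25.220264678449247 58.91535891096282
```

View pics/w10.png

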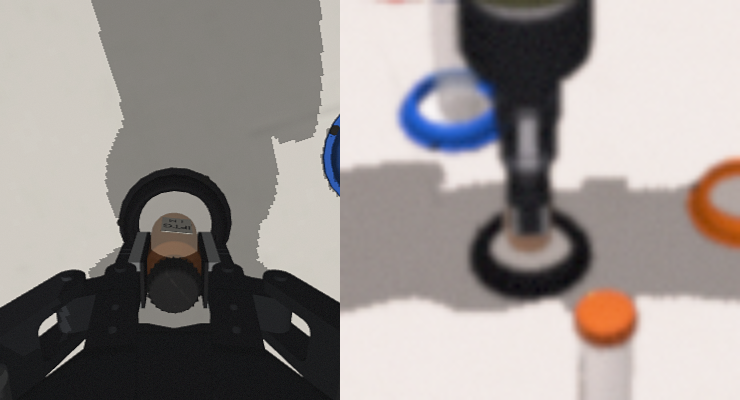

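The vial is centred over the black holder in both views. Lowering, releasing and rising.

carry_out:
  steps:
    - [[0,0,-0.03],[0,0,0]]
    - [[0,0,-0.055],[0,0,0]]
    - [[0,0,-0.07],[0,0,0]]
    - [[0,0,-0.07],[0,0,0]]
    - [[0,0,-0.07],[0,0,0]]

```text
time: 19.73
position: [457.8, -74.4, 42.8]
ee_rot: [3.141, -0.0, 2.843]
contact_force: [-4.8, 1.4, 10.8]
grip_width: 25.4
gripper_force: 60.3
```

carry_out:
  steps:
    - [[0,0,0],[0,0,0]]
    - [[0,0,0],[0,0,0]]

```text
time: 19.98
position: [457.8, -74.4, 42.8]
ee_rot: [3.141, -0.0, 2.843]
contact_force: [-5.0, 0.1, 10.8]
grip_width: 25.3
gripper_force: 60.2
```

carry_out:
  steps:
    - [[0,0,0],[0,0,0]]
    - [[0,0,0],[0,0,0]]
    - [[0,0,0],[0,0,0]]
    - [[0,0,0],[0,0,0]]
    - [[0,0,0],[0,0,0]]
  claw: -1

```text
time: 20.6
position: [457.8, -74.3, 42.2]
ee_rot: [-3.141, -0.0, 2.843]
contact_force: [0.1, 0.2, 0.1]
grip_width: 85.5
gripper_force: 0.0
```

carry_out:
  steps:
    - [[0,0,0.1],[0,0,0]]
    - [[0,0,0.3],[0,0,0]]
    - [[0,0,0.6],[0,0,0]]
    - [[0,0,0.85],[0,0,0]]
    - [[0,0,0.95],[0,0,0]]

```text
time: 21.22
position: [459.0, -74.6, 235.5]
ee_rot: [3.139, 0.004, 2.843]
contact_force: [-0.6, 0.4, 0.0]
grip_width: 85.5
gripper_force: 0.0
```

carry_out:
  steps:
    - [[0,-0.15,0],[0,0,0]]
    - [[-0.01,-0.35,0],[0,0,0]]
    - [[-0.02,-0.58,0],[0,0,0]]
    - [[-0.03,-0.74,0],[0,0,0]]
    - [[-0.035,-0.795,0],[0,0,0]]

```text
time: 21.85
position: [450.1, -235.4, 232.3]
ee_rot: [-3.141, -0.0, 2.839]
contact_force: [-0.6, 1.6, 0.3]
grip_width: 85.2
gripper_force: 0.0
```

Run:
```python
from h import *
import h
np.set_printoptions(precision=1,suppress=True)
env.capture("wrist");c=env.capture("wrist")
s=env.sense();print(s["position"],s["grip_width"])
m0=h.mask
def mask(c,col):
    if col!="orange":return m0(c,col)
    q=cv2.cvtColor(c["frame"],cv2.COLOR_RGB2HSV).astype(int);return ((q[...,0]<22)&(q[...,1]>120)&(q[...,2]>60)).astype(np.uint8)
h.mask=mask
print(proj(c,(451,-233.7,114)));print(see("orange",(451,-233.7),None,114,40))
t=env.capture("top");k=h.blobs(t,"orange",(464,254,492,278));print(onz(t,cv2.minEnclosingCircle(k)[0],111))
e=cv2.minEnclosingCircle(h.blobs(t,"blue",(314,248,354,288)));print(e,proj(t,(449.7,65.4,5)))
```

```text
[ 450.5 -234.   232.1] 85.66441786244587
[326.9 198.8]
{'cap': (array([ 449.4, -233.5]), 907.0)}
[ 446.9 -232.7]
((334.0, 268.9032287597656), 15.90332317352295) [334.7 267.9]
```

carry_out:
  steps:
    - [[-0.006,0,-0.15],[0,0,0]]
    - [[-0.006,0,-0.35],[0,0,0]]
    - [[-0.006,0,-0.58],[0,0,0]]
    - [[-0.006,0,-0.75],[0,0,0]]
    - [[-0.006,0,-0.775],[0,0,0]]

```text
time: 22.68
position: [448.6, -231.0, 75.3]
ee_rot: [3.141, -0.005, 2.845]
contact_force: [-0.1, -0.9, 0.2]
grip_width: 85.2
gripper_force: 0.0
```

carry_out:
  steps:
    - [[0,0,0],[0,0,0]]
    - [[0,0,0],[0,0,0]]

```text
time: 22.92
position: [450.8, -233.4, 78.8]
ee_rot: [3.141, 0.003, 2.843]
contact_force: [0.5, -0.8, -0.2]
grip_width: 85.3
gripper_force: 0.0
```

carry_out:
  steps:
    - [[0,0,0],[0,0,0]]
    - [[0,0,0],[0,0,0]]
    - [[0,0,0],[0,0,0]]
    - [[0,0,0],[0,0,0]]
    - [[0,0,0],[0,0,0]]
  claw: 1

```text
time: 23.55
position: [449.9, -233.7, 77.7]
ee_rot: [-3.141, 0.001, 2.843]
contact_force: [-0.9, -0.6, 5.6]
grip_width: 27.2
gripper_force: 59.3
```

Run:
```python
from h import *
c=env.capture("wrist")
t=env.capture("side");f=cv2.resize(t["frame"][240:340,250:350],(400,400))
cv2.imwrite("pics/w11.png",np.hstack([c["frame"][:,150:490],f])[:,:,::-1])
```

```text
(no output)
```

View pics/w11.png

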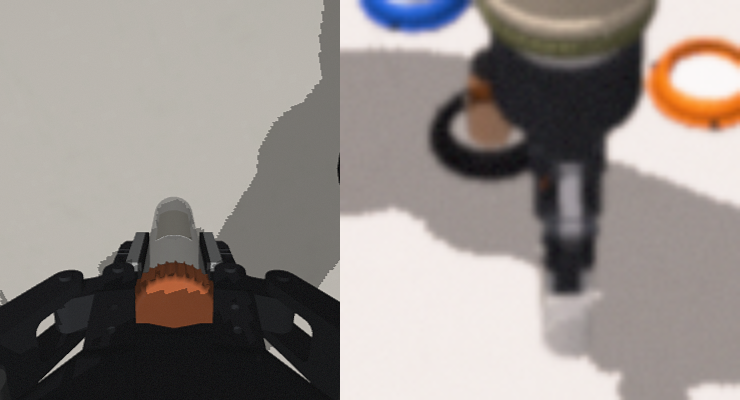

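The orange tube is held by the barrel, and the black vial stands in its holder behind it. Carrying the tube to the orange holder at (597.3,-78.3).

carry_out:
  steps:
    - [[0,0,0.05],[0,0,0]]
    - [[0,0,0.1],[0,0,0]]
    - [[0,0,0.15],[0,0,0]]
    - [[0.05,0.053,0.15],[0,0,0]]
    - [[0.15,0.158,0.15],[0,0,0]]

```text
time: 24.28
position: [480.0, -201.4, 107.5]
ee_rot: [3.141, 0.0, 2.841]
contact_force: [0.3, -0.4, -0.7]
grip_width: 27.0
gripper_force: 58.9
```

carry_out:
  steps:
    - [[0.14,0.147,0],[0,0,0]]
    - [[0.29,0.305,0],[0,0,0]]
    - [[0.44,0.463,0],[0,0,0]]
    - [[0.55,0.578,0],[0,0,0]]
    - [[0.5885,0.6185,0],[0,0,0]]

```text
time: 24.9
position: [598.5, -74.5, 106.5]
ee_rot: [3.141, -0.001, 2.847]
contact_force: [0.8, 0.2, -0.3]
grip_width: 26.9
gripper_force: 58.9
```

carry_out:
  steps:
    - [[0,0,0],[0,0,0]]
    - [[0,0,-0.03],[0,0,0]]
    - [[0,0,-0.06],[0,0,0]]

```text
time: 25.28
position: [596.5, -79.3, 94.9]
ee_rot: [-3.141, -0.0, 2.841]
contact_force: [-0.1, -0.5, 0.3]
grip_width: 26.9
gripper_force: 58.9
```

Run:
```python
from h import *
s=env.sense();print(s["position"],s["contact_force"],s["grip_width"],s["gripper_force"])
c=env.capture("wrist")
t=env.capture("side");f=cv2.resize(t["frame"][200:300,290:390],(400,400))
cv2.imwrite("pics/w12.png",np.hstack([c["frame"][:,150:490],f])[:,:,::-1])
```

```text
[596.52850541 -79.3492627   94.9260084 ] [-0.08533139 -0.45251094  0.32555332] 26.906924496976206 58.88818010687828
```

View pics/w12.png

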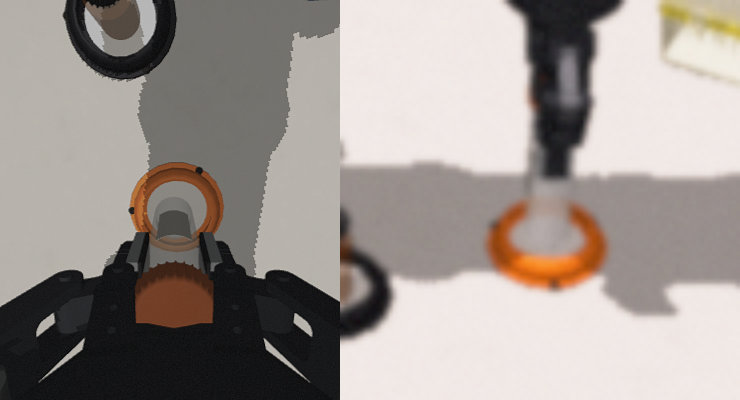

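The orange tube foot is over the cup opening. Lowering, releasing and rising.

carry_out:
  steps:
    - [[0,0,-0.03],[0,0,0]]
    - [[0,0,-0.055],[0,0,0]]
    - [[0,0,-0.07],[0,0,0]]
    - [[0,0,-0.07],[0,0,0]]
    - [[0,0,-0.07],[0,0,0]]

```text
time: 26.0
position: [597.6, -78.1, 81.8]
ee_rot: [3.141, 0.001, 2.843]
contact_force: [-0.5, 0.7, 5.7]
grip_width: 26.8
gripper_force: 59.3
```

carry_out:
  steps:
    - [[0,0,0],[0,0,0]]
    - [[0,0,0],[0,0,0]]

```text
time: 26.25
position: [597.6, -78.1, 81.8]
ee_rot: [3.141, 0.001, 2.843]
contact_force: [-1.1, 0.9, 4.9]
grip_width: 27.3
gripper_force: 59.3
```

carry_out:
  steps:
    - [[0,0,0],[0,0,0]]
    - [[0,0,0],[0,0,0]]
    - [[0,0,0],[0,0,0]]
    - [[0,0,0],[0,0,0]]
    - [[0,0,0],[0,0,0]]
  claw: -1

```text
time: 26.88
position: [597.3, -78.0, 81.2]
ee_rot: [-3.141, -0.0, 2.843]
contact_force: [0.0, -0.1, 0.7]
grip_width: 85.2
gripper_force: 0.0
```

carry_out:
  steps:
    - [[0,0,0.1],[0,0,0]]
    - [[0,0,0.3],[0,0,0]]
    - [[0,0,0.55],[0,0,0]]
    - [[0,0,0.8],[0,0,0]]
    - [[0,0,0.9],[0,0,0]]

```text
time: 27.5
position: [598.4, -78.9, 266.6]
ee_rot: [3.14, 0.006, 2.842]
contact_force: [0.2, 0.1, -0.5]
grip_width: 85.5
gripper_force: 0.0
```

carry_out:
  steps:
    - [[0,0,0],[0,0,0]]
    - [[0,0,0],[0,0,0]]
    - [[0,0,0],[0,0,0]]

```text
time: 27.88
position: [596.7, -77.8, 260.1]
ee_rot: [-3.141, -0.002, 2.843]
contact_force: [0.3, 0.5, 0.5]
grip_width: 85.3
gripper_force: 0.0
```

Run:
```python
from h import *
c=env.capture("side");w=env.capture("wrist")
f=cv2.resize(c["frame"][150:310,200:400],(500,400))
cv2.imwrite("pics/w13.png",np.hstack([f,cv2.resize(w["frame"],(300,188)) if 0 else w["frame"][:,200:500]])[:,:,::-1])
```

```text
(no output)
```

View pics/w13.png

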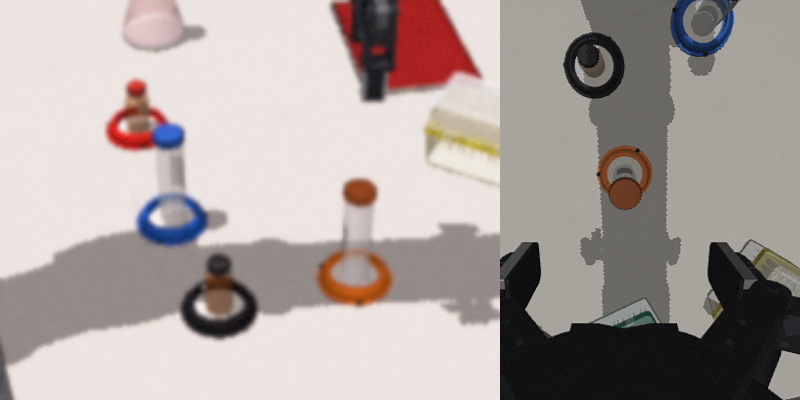

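All four vessels stand upright inside their matching rings in both views, and the gripper is clear. Handing in.

```bash
python3 -c "
from cell import env
print(env.close_job())"
```

```text
the job is handed in; nothing more can be done
None
```

All four vessels were placed upright and released in the holders matching their caps, and the job was handed in at about 28 s; the hand-in returned no verdict, but the last pictures show all four standing in place.

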